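# Snap the lid onto the rivet pan

## Robot

A 6-joint arm with a two-finger parallel gripper is mounted at the origin on the work surface. World frame = base frame: x ahead of the robot, y to its left, z up, the work surface at z = 0. Lengths are in m, angles in rad, forces in N, time in s.
With the tool pointing down it reaches from about 0.25 to 0.775 m from the base axis. Payload 4 kg.
Tool frame: the origin (TCP) lies midway between the tips of the shut fingers; the grasp point (between the pads) lies 19 mm behind it; z points along the fingers, y is the direction in which the jaws open and shut (so a half turn about z gives the same grasp; the last joint's range is limited). The gripper opens to 94 mm and grips with 3 to 60 N. Pads are 16 mm wide; open, the fingers measure 119 mm over their backs; the gripper's body (75 mm by 177 mm) begins 78 mm behind the grasp point.
Start: joints at [-1.307, 0.087, 1.371, -0, 1.684, -0.103], TCP at [0.197, -0.513, 0.206] pointing down, gripper open.
Joint ranges: [-3.1, 3.1], [-0.76, 2.03], [0.27, 2.55], [-1.08, 4.22], [0.17, 2.65], [-2.57, 2.57]. Speed limits (rad/s): [2.79, 2.79, 3.14, 3.14, 3.14, 3.14].

## Interface

Orientations are given as [roll, pitch, yaw] about the fixed x, y, z axes, in that order (R = Rz(yaw) Ry(pitch) Rx(roll)).
In Python, from bench import robot, cams gives the robot as it stands.
- The arm moves only by the tool step_arm, never from a script. Its argument "plan" is a list that holds one entry, the list of rows, each a list of 5 numbers: the shift along the world's x, y, z in mm, then the turn about the world's z in rad, then the opening in per cent of the stroke, from 0 (shut) to 100 (fully open). In form: [[[tx, ty, tz, turn, fingers], ...]]. A call has 1 to 8 rows; each row is the pose to reach, as a shift and turn from the pose commanded when the call began; what a row does not reach only later rows make up. A row lasts 1/12 s, in which the tool goes at most 41.7 mm and 7.16 degrees, less where a joint would pass 70% of its speed; a pose out of reach is approached as far as the arm can. A call with a gripper value outside its range is refused whole. The fingers move at their own pace and stop on an object; the grip force is fixed at half the most. Time passes only in rows, so rows that repeat a pose let the fingers close. It gives the time, the measured TCP pose, the force and the opening at its end, in the units of the state.
- robot.get_obs(): the state, without advancing time (a new reading comes with each control period).
- cams.snapshot(name): name is "side" or "top" or "wrist"; returns a dict with "frame" (384x512x3 uint8, red, green, blue), "camera_matrix" (3x3 intrinsics, pixels), "origin" and "attitude" of the camera in the world; the wrist camera has in their place "T_tool_cam" (4x4, takes a point from camera to tool coordinates, whose origin is the TCP and whose axes are the flange's). Camera axes: x right, y down, z forward; pixel columns grow to the right and rows downward; lengths in m; the calibration is good to about 2 mm. The wrist camera is an equidistant fisheye: a pixel r from the principal point sees the ray r / f radians off the axis. A picture is of the moment at which its call begins: read the wrist's pose just before it. There is no depth.
- robot.close_job(): hands the job in, once; it reports no verdict.
The state is a dict: "time": time; "joint_positions": joint angles; "qvel": joint speeds; "joint_torque": joint torques, N m; "tool_pos": TCP position; "ee_rot": TCP orientation; "wrist_force": force on the tool from outside, world axes, zero at the start; "wrist_torque": the same for the moment, N m; "width": finger opening in m.
Only numpy, scipy, OpenCV 4.12 (cv2) and the standard library are available. Lean on these libraries where they do the work, as an engineer would, in place of code of your own. Each camera call takes 0.05 s, during which the arm holds its last target. There are 200 camera calls.

## Task

Take the clip-on lid off its wooden block and close the green rivet pan with it: set it square over the pan and press it straight down until both red clip arms have snapped under the rim and the lid lies flat, fully home, then let go. The pan's height is not known exactly, so feel for the rim and never press the lid on the pan with more than 35 N; leave the dolly, rivet set, pliers and tongs where they are.

Things in the scene. Friction and masses are not known exactly. Their poses are not given: they have to be found in the camera images.
- stand: Grey steel pedestal fixed to the bench: plate 150 x 110 x 10 mm with a clamp column carrying the green rivet pan, centred on and square with the plate. Origin: centre of the plate's underside, on the bench; z up, x along plate and pan. The pan: 112 (x) x 80 x 42 mm deep, 4 mm walls, open top. More than 35 N of pressing overloads its clamp; below that it stays put.
- pan_low (a point): Point on the pan's upright centre line, fixed to the pedestal 104 mm above its origin: the lowest the rim's top can be. The pan is clamped at a new height each time, NOT reported: the rim's top lies 0 to 16 mm above this point. The rim is 10 mm tall, its top is the mouth's edge; at both short ends (+x, -x) it juts 6 mm out from the wall, to 62 mm from the centre.
- lid: Loose green steel lid for the pan, 0.26 kg, plate 126 (x) x 90 (y) x 3 mm. Origin: centre of the plate's underside, which lies on the rim's top when home; z up; fits either way round. Centred on top a light wooden grip block 52 (x) x 16 (y) x 35 mm, its top 38 mm above the origin. Two strips under the plate reach 6 mm down into the pan, 2.5 mm side play. Red clip arm at each short end.
- clip_a (a joint): Red rigid clip arm, 34 mm wide, hinged and sprung inward at the lid's +x end; hangs to 30 mm below the lid's origin. Spread angle in rad: 0 fully in (free, or snapped under the rim), about 0.2 riding over the rim. Its barb meets the rim with the lid about 23 mm above home; spreading both arms takes 8 to 13 N in all, sliding on down 1 to 4 N, and they snap in in the last 2 to 3 mm.
- clip_b (a joint): The same red clip arm at the lid's -x end, same meaning and values.
- rest: Dark wooden block 90 x 54 x 40 mm, fixed to the bench, on which the lid waits, square with it. Origin: centre of its underside.
- dolly: Loose cast iron dolly, 55 x 95 x 36 mm, 1.3 kg. Origin: centre of its underside. Bystander.
- rivet_set: Loose nickel rivet set standing upright, 26 mm across, 62 mm tall. Origin: centre of its underside. Bystander.
- pliers: Loose ring-handled cleco pliers lying flat, about 165 mm long (x), 85 mm wide, 11 mm tall. Origin: on the bench, mid-length. Bystander.
- tongs: Loose steel rivet tongs lying flat, 240 mm long (x), 55 mm wide, 11 mm tall. Origin: on the bench, mid-length. Bystander.
There are look-alikes about, which are no part of the job. Leave any yellow look-alike of the lid alone.

How it is judged:
On the way, in this order (a step that is already met when the one before it is completed fails the run):
1. the lid is lifted clear of its wooden block (more than 30 mm) (z of lid in the frame of rest above 0.07 m), for 0.1 s.
2. the lid is above the pan, not yet home, within 15 mm of centred, square and level (horizontal distance between lid and stand below 0.015 m and angle between the x axis of lid and the x axis of stand, either way round below 0.12 rad and angle between lid's own z axis and vertical below 0.15 rad and z of lid in the frame of stand between 0.1235 and 0.19 m), for 0.1 s.
At the end, for the whole second after the job is handed in: Lid snapped home: within 5 mm of centred, 0.06 rad of square (either way round), 0.03 rad of level, underside 101.5 to 122.5 mm above the pedestal's origin (possible only with both barbs under the rim), both clip arms back in (under 0.06 rad), at rest and released (horizontal distance between lid and stand below 0.005 m and angle between the x axis of lid and the x axis of stand, either way round below 0.06 rad and angle between lid's own z axis and vertical below 0.03 rad and z of lid in the frame of stand between 0.1015 and 0.1225 m and value of joint each of clip_a, clip_b below 0.06 rad and linear speed of lid below 0.01 m/s); the robot touches nothing.
It fails at once if the plate of the lid presses on the rim of the pan with more than 35 N (contact force between lid_c0 and stand above 35 N).
It fails at once if a bystander (dolly, rivet set, pliers, tongs) is moved by more than 20 mm (distance of any of dolly, rivet_set, pliers, tongs from where it was at the start of the episode above 0.02 m).
It also fails if it takes over 48 s, if anything falls off the work surface, if the arm or the gripper's body presses on something with over 40 N, if the wrist force passes 120 N, or if a joint passes its speed limit or range.

## Working session

There is one attempt and no reset: what is moved stays moved. The work goes in short steps, Python scripts to look and compute and a tool call to move; the robot and the scene stay as the last step left them, time stands still between calls to the robot, and variables do not carry over. Pictures are saved under pics/ and viewed, about 8 in all and at most 12, crops included, and the job is handed in when it is done.

Besides the shell and the picture viewer there is one more tool, called after ">>>" as name([rows], argument=value, ...), one row to a line, values as JSON. step_arm: Moves the arm, as the interface text tells. Its arguments: {"type":"object","properties":{"plan":{"type":"array"}},"required":["plan"]}

```bash
ls; mkdir -p pics; python3 - <<'E'
from bench import robot,cams
import cv2,numpy as np,pickle
o=robot.get_obs();print({k:np.round(v,4) for k,v in o.items()})
for n in("top","side"):
    s=cams.snapshot(n);pickle.dump(s,open(f"{n}0.pkl","wb"))
    print(n,s["camera_matrix"],s["origin"],s["attitude"])
    cv2.imwrite(f"pics/{n}0.png",cv2.resize(s["frame"][:,:,::-1],(800,600)))
E
```

```text
pics
{'time': np.float64(0.0), 'joint_positions': array([-1.3071,  0.0879,  1.3722, -0.    ,  1.6836, -0.1031]), 'qvel': array([-0.0011,  0.0005,  0.0013, -0.0017,  0.    ,  0.0027]), 'joint_torque': array([-1.30000e-03, -3.40191e+01, -3.02424e+01,  7.16000e-02,
        3.32000e-02, -2.00000e-04]), 'tool_pos': array([ 0.1971, -0.5129,  0.2043]), 'ee_rot': array([-3.1395e+00, -2.0000e-04,  3.6690e-01]), 'wrist_force': array([ 0.7679, -0.0021,  0.3832]), 'wrist_torque': array([-0.0643, -0.0331,  0.0199]), 'width': np.float64(0.094)}
top [[489.3602131    0.         246.71920665]
 [  0.         489.3602131  188.00790697]
 [  0.           0.           1.        ]] [ 3.55753206e-01 -8.42427483e-04  1.51598163e+00] [-3.00244816 -0.00443455 -1.54415025]
side [[364.16531111   0.         253.30812498]
 [  0.         364.16531111 193.45556373]
 [  0.           0.           1.        ]] [0.43448741 0.79270737 0.88947612] [-2.34134081 -0.0092274  -3.03236742]
```

View pics/top0.png

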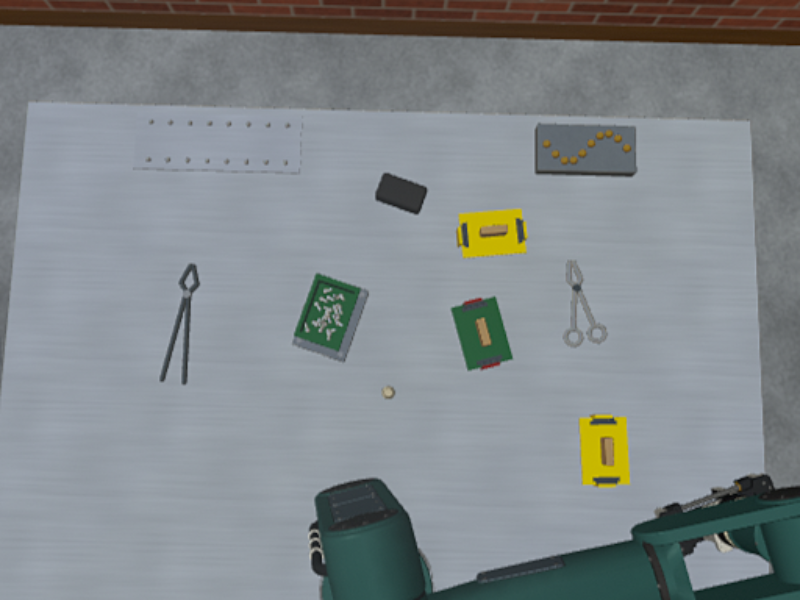

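View pics/side0.png

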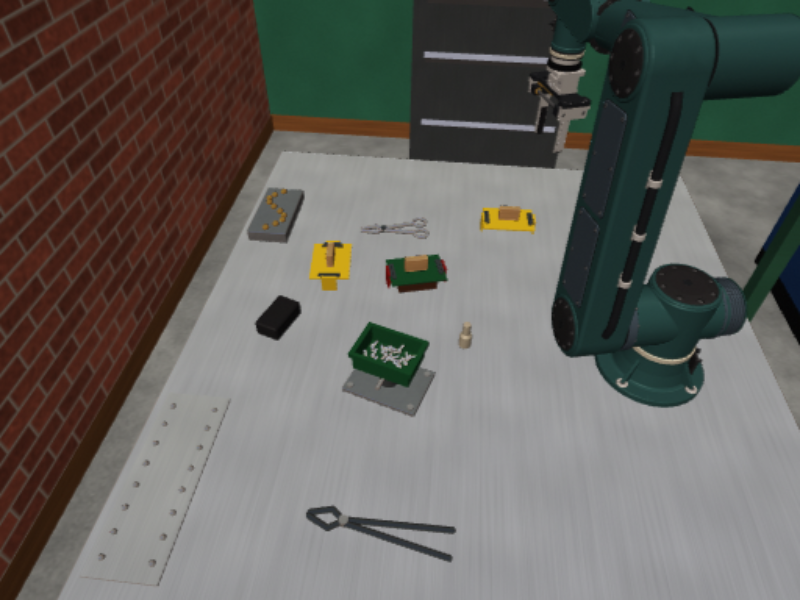

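Candidates in the top view (800x600 px): the green lid at (482,333), yellow look-alikes at (492,232) and (605,450), and the open green pan with rivets at (331,316). By the description I want the green one with red clips, at (482,333). The pan is on the grey pedestal at (331,316), the rivet set at (389,392), the dolly at (401,193), the pliers at (583,305) and the tongs at (183,325).

```bash
cat > h.py <<'E'
import cv2,numpy as np,pickle
from scipy.spatial.transform import Rotation as R
from bench import robot,cams
def ray(s,uv):
    uv=np.atleast_2d(uv).astype(float);K=s["camera_matrix"]
    d=np.c_[(uv[:,0]-K[0,2])/K[0,0],(uv[:,1]-K[1,2])/K[1,1],np.ones(len(uv))]
    return d@R.from_euler("xyz",s["attitude"]).as_matrix().T
def onz(s,uv,z):
    d=ray(s,uv);o=np.array(s["origin"]);return o+d*((z-o[2])/d[:,2])[:,None]
def rect(P):
    c,(w,h),a=cv2.minAreaRect((P[:,:2]*1000).astype(np.float32))
    if w<h:w,h,a=h,w,a+90
    return np.round(c,1),round(w,1),round(h,1),round(np.radians((a+90)%180-90),4)
def blobs(m,amin):
    return [c[:,0] for c in cv2.findContours(m.astype(np.uint8),cv2.RETR_EXTERNAL,cv2.CHAIN_APPROX_NONE)[0] if cv2.contourArea(c)>amin]
E
python3 - <<'E'
from h import *
s=pickle.load(open("top0.pkl","rb"));f=s["frame"]
H=cv2.cvtColor(f,cv2.COLOR_RGB2HSV);h,S,v=cv2.split(H)
g=(h>60)&(h<85)&(S>120);g[300:]=0
for c in blobs(g,300):
    print("green px",c.mean(0)*1.5625)
    for z in(.043,.112):print(z,rect(onz(s,c,z)))
w=(h>8)&(h<20)&(S>80)&(v>120);w[:180]=0;w[300:]=0
for c in blobs(w,30):print("wood px",c.mean(0)*1.5625,rect(onz(s,c,.078)))
r=((h<6)|(h>174))&(S>120);r[:150]=0;r[300:]=0
for c in blobs(r,5):print("red px",c.mean(0)*1.5625,onz(s,c,.04).mean(0))
a=f[160:260,180:340][:,:,::-1];cv2.imwrite("pics/crop.png",cv2.resize(a,None,fx=5,fy=5,interpolation=cv2.INTER_CUBIC))
for n,uv in dict(rset=(389,392),dolly=(401,193),pliers=(583,305)).items():print(n,onz(s,np.array(uv)*.64,.03))
E
```

```text
green px [481.60654362 332.50838926]
0.043 (array([ 491.7, -188.8]), 121.5, 86.4, np.float64(0.28))
0.112 (array([ 485.4, -180. ]), 115.8, 82.3, np.float64(0.28))
green px [326.85319767 311.82170543]
0.043 (array([524.9, 110.4]), 126.0, 88.5, np.float64(-0.3087))
0.112 (array([517. , 105.2]), 120.1, 84.3, np.float64(-0.3087))
wood px [608.34603659 451.10518293] (array([ 275.5, -421.8]), 48.5, 14.4, np.float64(-0.0131))
wood px [482.97697368 331.33223684] (array([ 490.3, -187.9]), 48.5, 14.7, np.float64(0.2872))
red px [489.84375    364.91477273] [ 0.42976897 -0.20638631  0.04      ]
red px [472.24702381 300.74404762] [ 0.55344808 -0.17114376  0.04      ]
rset [[ 0.37299402 -0.01372693  0.03      ]]
dolly [[ 0.76817934 -0.02744806  0.03      ]]
pliers [[ 0.55228531 -0.38956444  0.03      ]]
```

View pics/crop.png

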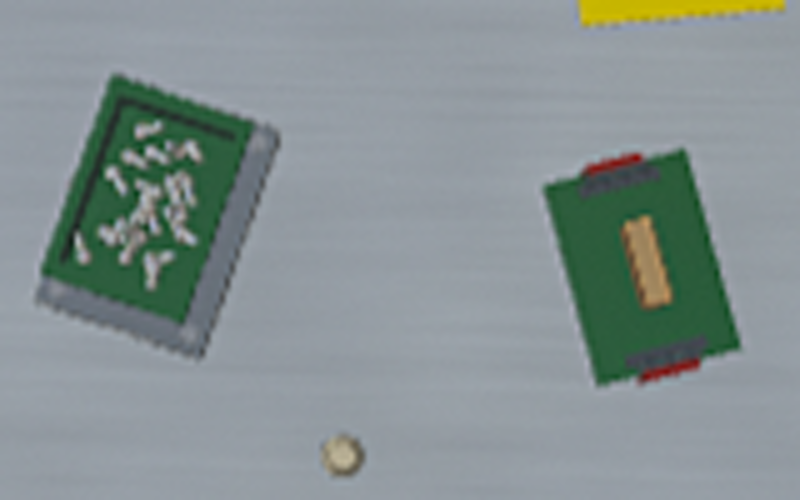

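The crop shows the chosen lid at crop px (643,265): green plate, wooden grip, red clips at both ends, with no yellow. The lid centre is about (490.5,-188.5) mm with yaw 0.283. I'm moving above it now.

>>> step_arm([
  [[35,38,0,-0.02,100],[70,77,0,-0.04,100],[98,108,0,-0.084,100],[126,139,0,-0.084,100],[154,170,0,-0.084,100],[182,201,0,-0.084,100],[210,232,0,-0.084,100],[235,260,0,-0.084,100]],
])

```text
time: 0.77
tool_pos: [0.4216, -0.2643, 0.2051]
ee_rot: [-3.141, 0.0, 0.283]
wrist_force: [0.9, -1.1, 0.5]
width: 0.094
```

>>> step_arm([
  [[20,22,-10,0,100],[40,45,-25,0,100],[58,64,-40,0,100],[58,64,-50,0,100],[58,64,-50,0,100],[58,64,-50,0,100],[58,64,-50,0,100]],
])

```text
time: 1.35
tool_pos: [0.4784, -0.2033, 0.1561]
ee_rot: [3.141, -0.0, 0.281]
wrist_force: [0.8, -0.1, -0.0]
width: 0.0942
```

```bash
cat >> h.py <<'E'
def wsnap(n):
    o=robot.get_obs();s=cams.snapshot("wrist");T=np.eye(4)
    T[:3,:3]=R.from_euler("xyz",o["ee_rot"]).as_matrix();T[:3,3]=o["tool_pos"]
    s["W"]=T@np.array(s["T_tool_cam"]);s["obs"]=o
    pickle.dump(s,open(n+".pkl","wb"));cv2.imwrite(f"pics/{n}.png",cv2.resize(s["frame"][:,:,::-1],(800,600)));return s
def wonz(s,uv,z):
    uv=np.atleast_2d(uv).astype(float);K=s["camera_matrix"]
    a=(uv[:,0]-K[0,2])/K[0,0];b=(uv[:,1]-K[1,2])/K[1,1];r=np.hypot(a,b)+1e-12
    d=np.c_[np.sin(r)*a/r,np.sin(r)*b/r,np.cos(r)]@s["W"][:3,:3].T
    o=s["W"][:3,3];return o+d*((z-o[2])/d[:,2])[:,None]
E
python3 - <<'E'
from h import *
s=wsnap("w1");print(s["obs"]["tool_pos"],s["obs"]["ee_rot"],s["W"].round(4),s["camera_matrix"])
h,S,v=cv2.split(cv2.cvtColor(s["frame"],cv2.COLOR_RGB2HSV))
for n,m,z in(("green",(h>60)&(h<85)&(S>120),.043),("wood",(h>8)&(h<20)&(S>80)&(v>120),.078),("red",((h<6)|(h>174))&(S>120),.04)):
    for c in blobs(m,60):print(n,c.mean(0)*1.5625,c.min(0),c.max(0),rect(wonz(s,c,z)))
E
```

```text
[ 0.47843358 -0.20326088  0.15613792] [ 3.14062699e+00 -1.67749518e-04  2.81370813e-01] [[ 0.2781 -0.9306 -0.2379  0.5475]
 [-0.9605 -0.2695 -0.0689 -0.1836]
 [ 0.      0.2477 -0.9688  0.3348]
 [ 0.      0.      0.      1.    ]] [[297.31863964   0.         252.86773597]
 [  0.         297.31863964 190.7586412 ]
 [  0.           0.           1.        ]]
green [378.70516878 267.625923  ] [198 114] [286 232] (array([ 488.5, -189.4]), 122.5, 87.3, np.float64(0.2772))
green [ 20.05289969 135.14890282] [ 0 35] [ 44 150] (array([522.9, 107.4]), 154.7, 87.7, np.float64(0.2753))
wood [376.73111511 281.55350719] [233 151] [249 209] (array([ 490.4, -189.1]), 52.7, 14.3, np.float64(0.2786))
red [378.55769231 369.32692308] [228 234] [257 238] (array([ 423.8, -207.8]), 31.3, 4.7, np.float64(-1.2849))
red [377.34375 173.4375 ] [225 109] [258 113] (array([ 549.5, -171.4]), 32.4, 4.1, np.float64(-1.2959))
```

View pics/w1.png

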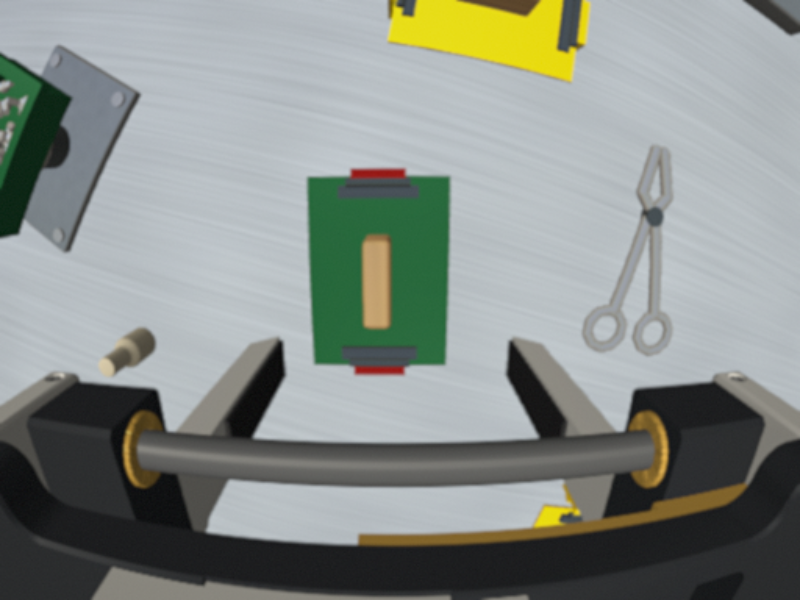

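The wrist view shows the lid at px (378,268) with its grip at (376,282), well aligned with the jaws. That puts the grip at (490.4,-189.1) mm, yaw 0.278. I'll centre over it and go down.

>>> step_arm([
  [[12,14,-20,0,100],[12,14,-40,-0.003,80],[12,14,-60,-0.003,60],[12,14,-80,-0.003,50],[12,14,-95,-0.003,50],[12,14,-107,-0.003,50],[12,14,-107,-0.003,50],[12,14,-107,-0.003,50]],
])

```text
time: 2.07
tool_pos: [0.4906, -0.1889, 0.0488]
ee_rot: [3.141, -0.0, 0.279]
wrist_force: [0.5, 0.8, 0.4]
width: 0.0508
```

>>> step_arm([
  [[0,0,0,0,0],[0,0,0,0,0],[0,0,0,0,0],[0,0,0,0,0],[0,0,0,0,0],[0,0,0,0,0],[0,0,0,0,0],[0,0,0,0,0]],
])

```text
time: 2.73
tool_pos: [0.4912, -0.1883, 0.0491]
ee_rot: [3.141, -0.001, 0.28]
wrist_force: [-0.9, 0.0, 2.9]
width: 0.0154
```

>>> step_arm([
  [[0,0,15,0,0],[0,0,40,0,0],[0,0,70,0,0],[0,0,100,0,0],[0,0,130,0,0],[0,0,150,0,0],[0,0,150,0,0],[0,0,150,0,0]],
])

```text
time: 3.4
tool_pos: [0.491, -0.1882, 0.1983]
ee_rot: [3.141, -0.001, 0.28]
wrist_force: [-0.7, -0.2, -4.2]
width: 0.0154
```

>>> step_arm([
  [[-9,30,10,-0.07,0],[-18,65,20,-0.15,0],[-27,100,30,-0.23,0],[-36,135,40,-0.31,0],[-45,170,40,-0.39,0],[-54,205,40,-0.47,0],[-63,240,40,-0.55,0],[-73,275,40,-0.589,0]],
])

```text
time: 4.07
tool_pos: [0.4158, 0.0882, 0.2349]
ee_rot: [3.139, 0.005, -0.313]
wrist_force: [1.0, 0.4, -3.0]
width: 0.0156
```

>>> step_arm([
  [[-10,35,0,0,0],[-15,54,0,0,0],[-15,54,0,0,0],[-15,54,0,0,0]],
])

```text
time: 4.4
tool_pos: [0.4014, 0.1412, 0.2355]
ee_rot: [3.138, 0.004, -0.307]
wrist_force: [-0.4, -1.1, -2.9]
width: 0.0158
```

```bash
python3 - <<'E'
from h import *
s=wsnap("w2");print(s["obs"]["tool_pos"],s["obs"]["ee_rot"],s["obs"]["wrist_force"])
h,S,v=cv2.split(cv2.cvtColor(s["frame"],cv2.COLOR_RGB2HSV))
for c in blobs((h>60)&(h<85)&(S>120),100):
    print(c.mean(0)*1.5625,c.min(0),c.max(0),rect(wonz(s,c,.104)),rect(wonz(s,c,.12)))
E
```

```text
[0.40136493 0.14121594 0.23546884] [ 3.1382889   0.00444673 -0.30654546] [-0.44730719 -1.06407397 -2.85809579]
[395.38562793 294.63484789] [184 137] [322 253] (array([385.2, 145.7]), 147.7, 134.1, np.float64(1.2649)) (array([389.7, 144.4]), 140.1, 127.2, np.float64(1.2649))
[393.16354987 113.38172572] [211  17] [293 129] (array([515. , 105.9]), 121.3, 85.2, np.float64(-0.3078)) (array([512.8, 106.6]), 115.0, 80.8, np.float64(-0.3078))
```

View pics/w2.png

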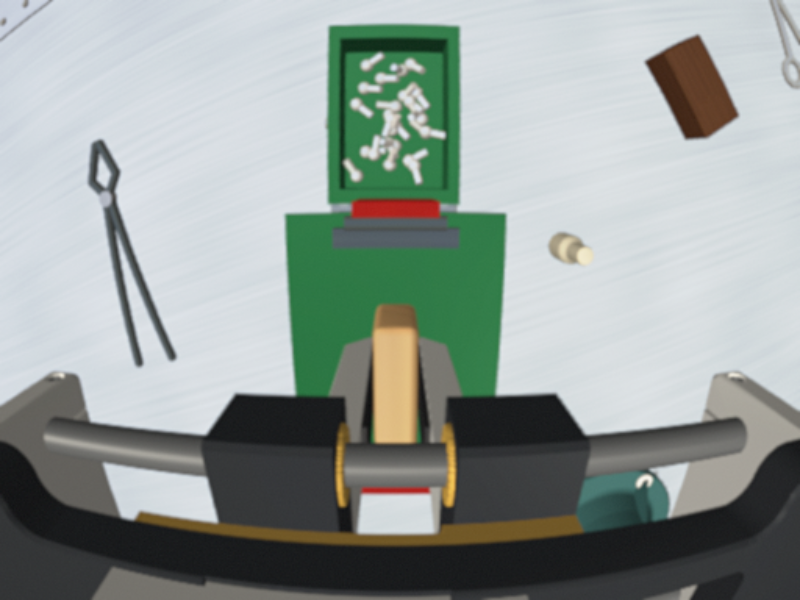

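The wrist view shows the lid gripped square, with its plate edges from px x 285 to 505 and its far edge at y 213. The pan is ahead at px (395,115), parallel to it. I'll compare the lid's edges and the pan in the same image, so calibration errors cancel.

```bash
python3 - <<'E'
from h import *
s=pickle.load(open("w2.pkl","rb"));o=s["obs"]
Rt=R.from_euler("xyz",o["ee_rot"]).as_matrix();t=o["tool_pos"]
h,S,v=cv2.split(cv2.cvtColor(s["frame"],cv2.COLOR_RGB2HSV))
B=[c for c in blobs((h>60)&(h<85)&(S>120),100)]
L=max(B,key=lambda c:c[:,1].mean());P=min(B,key=lambda c:c[:,1].mean())
tool=lambda X:((X-t)@Rt)*1000
# lid plate top plane z
l=tool(wonz(s,L,t[2]-.0088+.003))
far=l[:,0].max();sel=(l[:,0]>0)&(l[:,0]<55)
for y in(-1,1):
    q=l[sel&(l[:,1]*y>40)];print("lid side",y,np.polyfit(q[:,0],q[:,1],1).round(4))
q=l[(l[:,0]>far-4)&(abs(l[:,1])<42)&(abs(l[:,1])>25)];print("lid far",np.median(q[:,0]))
for z in(.104,.112):
    p=tool(wonz(s,P,z));c=p.mean(0)
    e=[]
    for k in(0,1):
        for sg in(-1,1):
            mid=(p[:,k].max()+p[:,k].min())/2;half=(p[:,k].max()-p[:,k].min())/2
            oc=(p[:,1-k].max()+p[:,1-k].min())/2;oh=(p[:,1-k].max()-p[:,1-k].min())/2
            q=p[(sg*(p[:,k]-mid)>half-5)&(abs(p[:,1-k]-oc)<oh-6)]
            f=np.polyfit(q[:,1-k]-oc,q[:,k],1);e.append(f);print(z,"xy"[k],sg,f.round(4),len(q))
    m=np.array([(e[0][1]+e[1][1])/2,(e[2][1]+e[3][1])/2]);print("centre tool",m,"world",(Rt@np.r_[m/1000,0]+t)[:2])
print(Rt.round(4))
E
```

```text
lid side -1 [-3.00000e-03 -4.32371e+01]
lid side 1 [-4.00000e-03  4.38396e+01]
lid far 58.97731356290252
0.104 x -1 [3.60000e-03 6.21517e+01] 70
0.104 x 1 [-3.100000e-03  1.794819e+02] 70
0.104 y -1 [-1.40000e-03 -4.32272e+01] 101
0.104 y 1 [8.00000e-04 4.06087e+01] 101
centre tool [120.81680937  -1.30921521] world [0.51694339 0.10600596]
0.112 x -1 [3.60000e-03 6.24077e+01] 70
0.112 x 1 [-3.100000e-03  1.767082e+02] 70
0.112 y -1 [-1.40000e-03 -4.21037e+01] 101
0.112 y 1 [8.00000e-04 3.95673e+01] 101
centre tool [119.55795716  -1.26819177] world [0.51573085 0.10634673]
[[ 0.9534 -0.3018 -0.0052]
 [-0.3018 -0.9534 -0.0018]
 [-0.0044  0.0033 -1.    ]]
```

Edges at different heights leave about 4 mm of doubt along x. I'll back off and bring the lid down beside the pan at rim height, which makes the comparison coplanar and insensitive to calibration.

>>> step_arm([
  [[-20,6,0,0,0],[-20,6,-30,0,0],[-20,6,-60,0,0],[-20,6,-90,0,0],[-20,6,-118,0,0],[-20,6,-118,0,0],[-20,6,-118,0,0],[-20,6,-118,0,0]],
])

```text
time: 5.12
tool_pos: [0.3839, 0.1462, 0.1217]
ee_rot: [-3.141, -0.002, -0.311]
wrist_force: [-0.5, -0.2, -2.5]
width: 0.0154
```

```bash
cat > rel.py <<'E'
from h import *
import sys
n=sys.argv[1]
s=wsnap(n);o=s["obs"];print(o["tool_pos"],o["ee_rot"],o["wrist_force"])
Rt=R.from_euler("xyz",o["ee_rot"]).as_matrix();t=o["tool_pos"]
h,S,v=cv2.split(cv2.cvtColor(s["frame"],cv2.COLOR_RGB2HSV))
B=blobs((h>60)&(h<85)&(S>120),100)
for c in B:print(c.min(0),c.max(0))
L=max(B,key=lambda c:c[:,1].mean());P=min(B,key=lambda c:c[:,1].mean())
tool=lambda X:((X-t)@Rt)*1000
def edge(p,k,sg,lo,hi,tol=5,outer=None):
    q=p[(p[:,1-k]>lo)&(p[:,1-k]<hi)]
    m=(q[:,k]*sg).max();q=q[q[:,k]*sg>m-tol];return np.polyfit(q[:,1-k],q[:,k],1).round(4),len(q)
l=tool(wonz(s,L,t[2]-.0058))
print("lid far",edge(l,0,1,-40,-22),edge(l,0,1,22,40),"sides",edge(l,1,-1,5,55),edge(l,1,1,5,55))
for z in(.104,.108,.112,.12):
    p=tool(wonz(s,P,z));a,b=p[:,0].min(),p[:,0].max()
    print(z,"near",edge(p,0,-1,-35,35),"far",edge(p,0,1,-35,35),"sides",edge(p,1,-1,a+10,b-10),edge(p,1,1,a+10,b-10))
E
python3 rel.py w3
```

```text
[0.38390761 0.1462287  0.12170447] [-3.14105199e+00 -1.51754057e-03 -3.10757069e-01] [-0.53930259 -0.21276851 -2.49196443]
[184 137] [322 253]
[185   0] [315 111]
lid far (array([-0.1057, 55.1842]), 33) (array([ 0.1114, 55.0205]), 34) sides (array([-6.60000e-03, -4.31777e+01]), 75) (array([-1.40000e-03,  4.37791e+01]), 75)
0.104 near (array([1.20000e-03, 7.62512e+01]), 106) far (array([3.000000e-03, 1.529693e+02]), 115) sides (array([-5.2000e-03, -4.3818e+01]), 84) (array([-3.70000e-03,  4.15494e+01]), 84)
0.108 near (array([1.2000e-03, 7.6162e+01]), 108) far (array([3.000000e-03, 1.513469e+02]), 117) sides (array([-5.60000e-03, -4.28653e+01]), 83) (array([-3.70000e-03,  4.07147e+01]), 84)
0.112 near (array([1.10000e-03, 7.60735e+01]), 110) far (array([2.900000e-03, 1.497237e+02]), 119) sides (array([-5.60000e-03, -4.19603e+01]), 83) (array([-4.00000e-03,  3.99083e+01]), 82)
0.12 near (array([1.40000e-03, 7.59018e+01]), 116) far (array([4.100000e-03, 1.464594e+02]), 125) sides (array([-6.00000e-03, -4.01175e+01]), 81) (array([-4.00000e-03,  3.82385e+01]), 82)
```

View pics/w3.png

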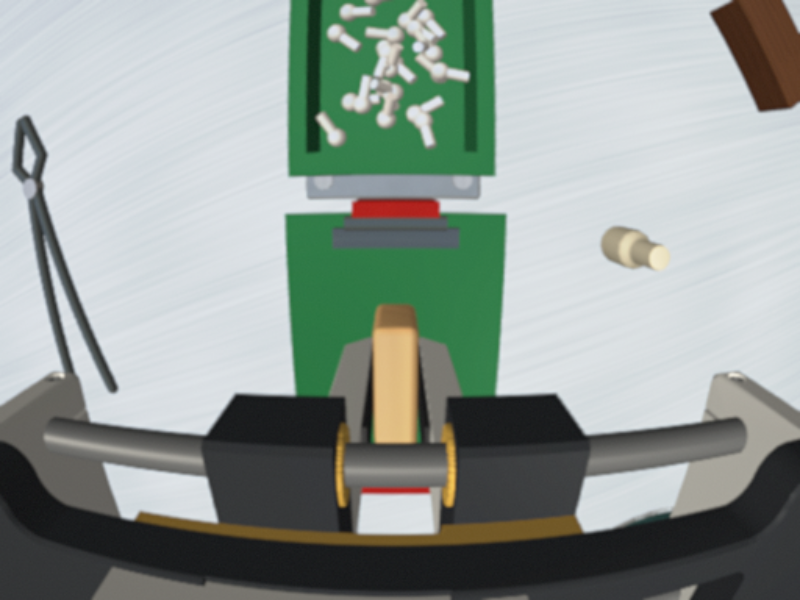

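The wrist view shows the lid's far edge at px y 213 and the pan's near rim at y 175, parallel to it; the pan's far end is out of frame. The coplanar gap of about 16.4 mm gives a forward shift of about 141 mm with a small sideways fix, which agrees with the top view to about 1 mm. Up first, then over.

>>> step_arm([
  [[0,0,35,0,0],[0,0,68,0,0],[30,-9,70,0,0],[65,-20,70,0,0],[100,-31,70,0,0],[134.5,-41,70,0,0],[134.5,-41,70,0,0],[134.5,-41,70,0,0]],
])

```text
time: 5.83
tool_pos: [0.5194, 0.105, 0.1914]
ee_rot: [-3.141, -0.001, -0.311]
wrist_force: [-0.7, 0.9, -2.7]
width: 0.0158
```

>>> step_arm([
  [[0,0,0,0,0],[0,0,0,0,0],[0,0,0,0,0]],
])

```text
time: 6.08
tool_pos: [0.5168, 0.1063, 0.1918]
ee_rot: [-3.141, -0.002, -0.308]
wrist_force: [0.4, 0.1, -2.6]
width: 0.0157
```

```bash
python3 - <<'E'
from h import *
for i in range(3):
    o=robot.get_obs();print(o["tool_pos"].round(4),o["ee_rot"].round(4),o["wrist_force"].round(2))
    if i==0:s=wsnap("w4")
    if i==1:
        s=cams.snapshot("side");pickle.dump(s,open("s4.pkl","wb"))
        a=s["frame"][170:290,190:310][:,:,::-1];cv2.imwrite("pics/s4.png",cv2.resize(a,None,fx=5,fy=5,interpolation=cv2.INTER_CUBIC))
E
```

```text
[0.5168 0.1063 0.1918] [-3.1408e+00 -1.8000e-03 -3.0830e-01] [ 0.4   0.1  -2.63]
[0.5167 0.1063 0.1916] [-3.1409e+00 -1.6000e-03 -3.0830e-01] [-0.47 -0.15 -2.83]
[0.5167 0.1063 0.1915] [-3.141e+00 -1.400e-03 -3.082e-01] [ 0.01  0.28 -3.69]
```

View pics/s4.png

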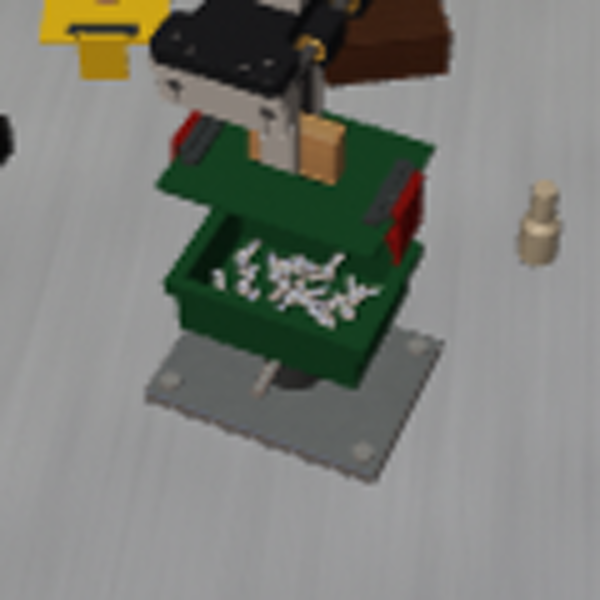

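Side view: lid level and square above the pan, which stays put at crop px (295,300); both red arms hang outside the pan's ends. Two estimates put the target TCP at about (518.3,105.5), so I'll correct by 1.5 mm and feel downward.

>>> step_arm([
  [[1.5,-0.8,-8,0,0],[1.5,-0.8,-20,0,0],[1.5,-0.8,-30,0,0],[1.5,-0.8,-36,0,0],[1.5,-0.8,-36,0,0],[1.5,-0.8,-36,0,0]],
])

```text
time: 6.68
tool_pos: [0.5182, 0.105, 0.1533]
ee_rot: [3.141, 0.002, -0.309]
wrist_force: [0.8, 0.3, -2.1]
width: 0.0159
```

>>> step_arm([
  [[0,0,-1.5,0,0],[0,0,-3,0,0],[0,0,-4,0,0],[0,0,-5,0,0],[0,0,-5,0,0]],
])

```text
time: 7.1
tool_pos: [0.5188, 0.105, 0.1495]
ee_rot: [3.141, -0.0, -0.309]
wrist_force: [0.1, -0.5, -3.4]
width: 0.0159
```

>>> step_arm([
  [[0,0,-1.5,0,0],[0,0,-3,0,0],[0,0,-4,0,0],[0,0,-5,0,0],[0,0,-5,0,0]],
])

```text
time: 7.52
tool_pos: [0.5186, 0.105, 0.1441]
ee_rot: [3.141, 0.001, -0.309]
wrist_force: [-0.0, 1.5, -3.1]
width: 0.0157
```

>>> step_arm([
  [[0,0,-1.5,0,0],[0,0,-3,0,0],[0,0,-3,0,0],[0,0,-3,0,0]],
])

```text
time: 7.85
tool_pos: [0.5187, 0.105, 0.1413]
ee_rot: [3.141, 0.0, -0.309]
wrist_force: [-0.4, 0.6, -3.0]
width: 0.0157
```

>>> step_arm([
  [[0,0,-1.5,0,0],[0,0,-3,0,0],[0,0,-3,0,0],[0,0,-3,0,0]],
])

```text
time: 8.18
tool_pos: [0.5186, 0.105, 0.1383]
ee_rot: [3.141, 0.001, -0.309]
wrist_force: [-0.2, -0.1, -4.0]
width: 0.0161
```

>>> step_arm([
  [[0,0,-1.5,0,0],[0,0,-3,0,0],[0,0,-3,0,0],[0,0,-3,0,0]],
])

```text
time: 8.52
tool_pos: [0.5187, 0.1052, 0.1357]
ee_rot: [-3.141, 0.0, -0.309]
wrist_force: [-1.4, 2.1, -0.8]
width: 0.0156
```

>>> step_arm([
  [[0,0,-1,0,0],[0,0,-2,0,0],[0,0,-2,0,0],[0,0,-2,0,0]],
])

```text
time: 8.85
tool_pos: [0.5192, 0.1051, 0.134]
ee_rot: [-3.141, -0.001, -0.309]
wrist_force: [-0.9, 1.5, 2.0]
width: 0.016
```

>>> step_arm([
  [[0,0,-1,0,0],[0,0,-2,0,0],[0,0,-2,0,0],[0,0,-2,0,0]],
])

```text
time: 9.18
tool_pos: [0.5194, 0.105, 0.1321]
ee_rot: [-3.141, -0.002, -0.309]
wrist_force: [-0.9, 0.8, 3.8]
width: 0.0156
```

>>> step_arm([
  [[0,0,-1,0,0],[0,0,-2,0,0],[0,0,-2,0,0],[0,0,-2,0,0]],
])

```text
time: 9.52
tool_pos: [0.5193, 0.105, 0.13]
ee_rot: [-3.141, -0.001, -0.309]
wrist_force: [-1.6, -0.2, 5.6]
width: 0.0159
```

>>> step_arm([
  [[0,0,-1,0,0],[0,0,-2,0,0],[0,0,-2,0,0],[0,0,-2,0,0]],
])

```text
time: 9.85
tool_pos: [0.5193, 0.1051, 0.128]
ee_rot: [-3.141, -0.001, -0.309]
wrist_force: [-0.6, 0.3, 5.5]
width: 0.0158
```

>>> step_arm([
  [[0,0,-1,0,0],[0,0,-2,0,0],[0,0,-2,0,0],[0,0,-2,0,0]],
])

```text
time: 10.18
tool_pos: [0.5183, 0.105, 0.1244]
ee_rot: [3.141, 0.002, -0.309]
wrist_force: [-0.2, 0.9, -0.6]
width: 0.0159
```

```bash
cat > chk.py <<'E'
from h import *
import sys
s=wsnap(sys.argv[1]);o=s["obs"];print(o["tool_pos"].round(4),o["ee_rot"].round(4),o["wrist_force"].round(2))
h,S,v=cv2.split(cv2.cvtColor(s["frame"],cv2.COLOR_RGB2HSV))
for n,m in(("green",(h>60)&(h<85)&(S>120)),("red",((h<6)|(h>174))&(S>120)),("wood",(h>8)&(h<20)&(S>80)&(v>120))):
    for c in blobs(m,40):print(n,c.min(0),c.max(0))
s=cams.snapshot("side");a=s["frame"][170:290,190:310][:,:,::-1];cv2.imwrite(f"pics/s{sys.argv[1]}.png",cv2.resize(a,None,fx=5,fy=5,interpolation=cv2.INTER_CUBIC))
E
python3 chk.py c1
```

```text
[0.5183 0.105  0.1244] [ 3.141e+00  1.600e-03 -3.092e-01] [-0.22  0.92 -0.6 ]
green [184 137] [322 254]
red [231 312] [274 315]
red [225 120] [281 139]
wood [238 196] [267 283]
```

View pics/c1.png

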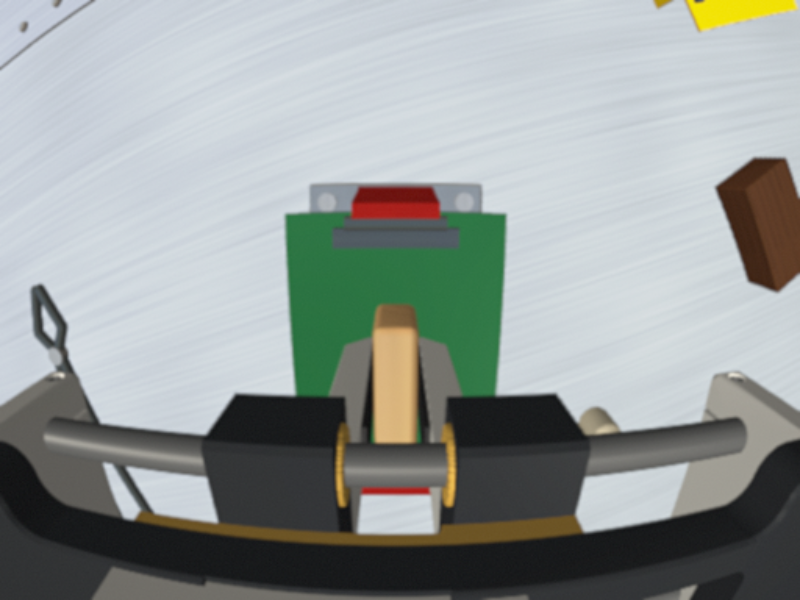

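The wrist view shows the far red clip (px (395,202)) spread over the rim and the lid unslipped in the grip. The force has dropped to the sliding level, so on down, with about 11 mm expected.

>>> step_arm([
  [[0,0,-1,0,0],[0,0,-2,0,0],[0,0,-2,0,0],[0,0,-2,0,0]],
])

```text
time: 10.62
tool_pos: [0.5185, 0.1049, 0.1231]
ee_rot: [3.141, 0.001, -0.309]
wrist_force: [-0.4, 0.3, -0.8]
width: 0.0159
```

>>> step_arm([
  [[0,0,-1,0,0],[0,0,-2,0,0],[0,0,-2,0,0],[0,0,-2,0,0]],
])

```text
time: 10.95
tool_pos: [0.5187, 0.1049, 0.1214]
ee_rot: [3.141, 0.0, -0.309]
wrist_force: [-0.3, -0.5, 0.6]
width: 0.0157
```

>>> step_arm([
  [[0,0,-1,0,0],[0,0,-2,0,0],[0,0,-2,0,0],[0,0,-2,0,0]],
])

```text
time: 11.28
tool_pos: [0.5187, 0.105, 0.1193]
ee_rot: [3.141, 0.0, -0.309]
wrist_force: [-1.4, 1.2, -0.7]
width: 0.0158
```

>>> step_arm([
  [[0,0,-1,0,0],[0,0,-1,0,0],[0,0,-1,0,0]],
])

```text
time: 11.53
tool_pos: [0.5188, 0.105, 0.1184]
ee_rot: [3.142, 0.0, -0.309]
wrist_force: [-0.3, 0.1, 0.3]
width: 0.0157
```

>>> step_arm([
  [[0,0,-1,0,0],[0,0,-1,0,0],[0,0,-1,0,0]],
])

```text
time: 11.78
tool_pos: [0.5188, 0.1051, 0.1174]
ee_rot: [3.142, 0.0, -0.309]
wrist_force: [-0.9, 0.2, 0.8]
width: 0.0154
```

>>> step_arm([
  [[0,0,-1,0,0],[0,0,-1,0,0],[0,0,-1,0,0]],
])

```text
time: 12.03
tool_pos: [0.5188, 0.1051, 0.1164]
ee_rot: [3.142, 0.0, -0.309]
wrist_force: [-0.5, 0.7, -0.3]
width: 0.0154
```

>>> step_arm([
  [[0,0,-1,0,0],[0,0,-1,0,0],[0,0,-1,0,0]],
])

```text
time: 12.28
tool_pos: [0.5187, 0.1047, 0.1146]
ee_rot: [3.141, 0.0, -0.309]
wrist_force: [-0.3, 0.0, -2.5]
width: 0.0161
```

>>> step_arm([
  [[0,0,-1,0,0],[0,0,-1,0,0],[0,0,-1,0,0]],
])

```text
time: 12.53
tool_pos: [0.5189, 0.1049, 0.1143]
ee_rot: [3.141, 0.0, -0.309]
wrist_force: [0.5, -0.2, -3.8]
width: 0.016
```

The force is back to just the weight, so the clips look snapped. I'll feel for the plate on the rim.

>>> step_arm([
  [[0,0,-1,0,0],[0,0,-1,0,0],[0,0,-1,0,0]],
])

```text
time: 12.78
tool_pos: [0.519, 0.1049, 0.114]
ee_rot: [-3.142, -0.001, -0.309]
wrist_force: [-0.7, 0.4, -0.1]
width: 0.0155
```

>>> step_arm([
  [[0,0,-0.7,0,0],[0,0,-0.7,0,0],[0,0,-0.7,0,0]],
])

```text
time: 13.03
tool_pos: [0.5191, 0.1049, 0.1139]
ee_rot: [-3.141, -0.001, -0.309]
wrist_force: [-2.9, -0.6, 4.7]
width: 0.0156
```

>>> step_arm([
  [[0,0,-0.8,0,0],[0,0,-0.8,0,0],[0,0,-0.8,0,0]],
])

```text
time: 13.28
tool_pos: [0.5191, 0.105, 0.1139]
ee_rot: [-3.141, -0.001, -0.309]
wrist_force: [-3.7, -0.9, 8.7]
width: 0.0159
```

```bash
python3 chk.py c2
```

```text
[0.5191 0.105  0.1139] [-3.1413e+00 -1.5000e-03 -3.0920e-01] [-3.75 -0.88  8.71]
green [184 137] [322 254]
red [231 312] [274 315]
red [225 128] [280 139]
wood [238 196] [267 283]
```

View pics/sc2.png

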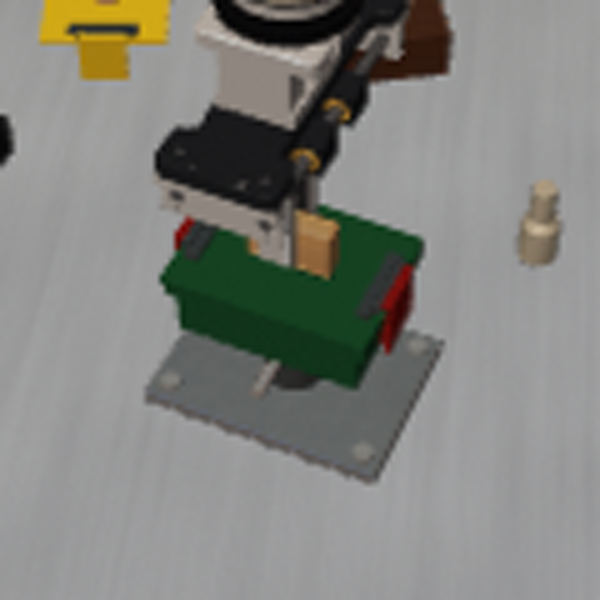

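View pics/c2.png

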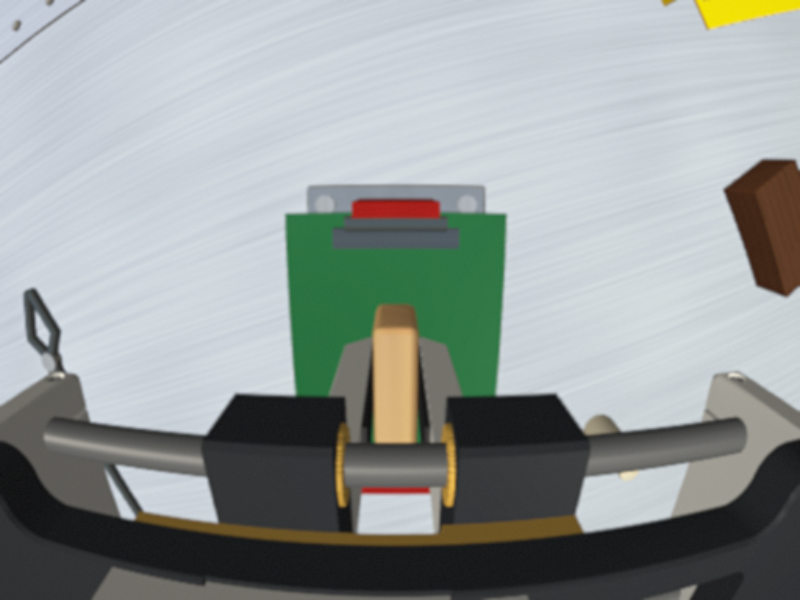

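The wrist view shows the far clip back in (its red edge is back at the free-state row, px y 200), and the side view shows the plate flush on the pan with both arms down. Pressing at about 12 N gives no more travel, so I'll unload and release.

>>> step_arm([
  [[0,0,1.4,0,0],[0,0,1.4,0,0],[0,0,1.4,0,20],[0,0,1.4,0,50],[0,0,1.4,0,50],[0,0,1.4,0,50],[0,0,1.4,0,50],[0,0,1.4,0,50]],
])

```text
time: 14.05
tool_pos: [0.5188, 0.105, 0.1131]
ee_rot: [3.141, 0.0, -0.309]
wrist_force: [0.1, 0.3, -0.5]
width: 0.0462
```

>>> step_arm([
  [[0,0,10,0,50],[0,0,30,0,50],[0,0,60,0,50],[0,0,90,0,50],[-30,8,110,0,50],[-60,16,120,0,50],[-90,25,120,0,50],[-90,25,120,0,50]],
])

```text
time: 14.72
tool_pos: [0.4258, 0.1313, 0.2363]
ee_rot: [-3.139, -0.002, -0.307]
wrist_force: [0.8, 1.1, -0.2]
width: 0.0469
```

```bash
python3 - <<'E'
from h import *
s=wsnap("f1");print(s["obs"]["tool_pos"].round(4),s["obs"]["wrist_force"].round(2),s["obs"]["width"])
h,S,v=cv2.split(cv2.cvtColor(s["frame"],cv2.COLOR_RGB2HSV))
for n,m,z in(("green",(h>60)&(h<85)&(S>120),.108),("wood",(h>8)&(h<20)&(S>80)&(v>120),.143),("red",((h<6)|(h>174))&(S>120),.105)):
    for c in blobs(m,30):print(n,c.mean(0)*1.5625,rect(wonz(s,c,z)))
t=cams.snapshot("side")["frame"][150:310,180:340]
cv2.imwrite("pics/f2.png",np.hstack([cv2.resize(s["frame"],(440,330))[:,:,::-1],cv2.resize(t,(330,330),interpolation=cv2.INTER_CUBIC)[:,:,::-1]]))
E
```

```text
[0.4258 0.1313 0.2363] [ 0.79  1.05 -0.16] 0.04693080442584069
green [391.0646645  150.52421537] (array([516.5, 105.9]), 122.2, 86.7, np.float64(-0.3035))
wood [389.98091603 144.99045802] (array([515.9, 105.6]), 49.9, 14.5, np.float64(-0.3073))
red [390.625      246.13839286] (array([454.4, 125.7]), 31.6, 5.3, np.float64(1.2642))
red [391.40625     53.33180147] (array([579. ,  85.7]), 32.1, 5.6, np.float64(1.2633))
```

View pics/f2.png

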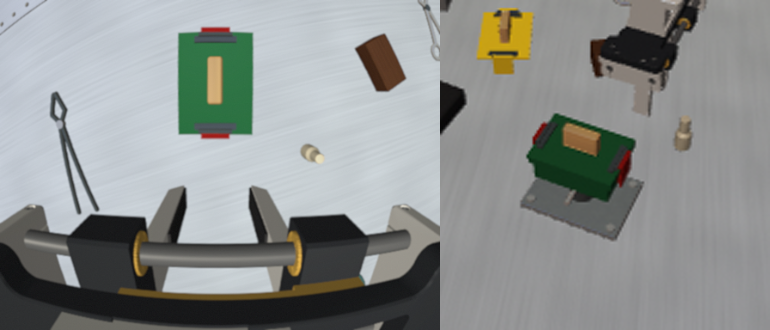

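The last view shows the lid flat on the pan at px (215,82) and released. The red clips at both ends are equally narrow and 130.9 mm apart, the same spacing as when free on the block, so both are in. Handing in.

```bash
python3 -c "
from bench import robot
print(robot.get_obs()['time']);print(robot.close_job())"
```

```text
14.8167
the job is handed in; nothing more can be done
None
```

The green lid is on the rivet pan, pressed home and released, and I handed the job in at 14.8 s. The interface reports no verdict, so success rests on my own checks.

**Feel:** The clip barbs met the rim at about 136 mm tool height. Spreading them took about 8–9 N and sliding on about 2–3 N. The force then dropped back to the lid's weight as they snapped in. The plate stopped on the rim at about 114 mm, which puts the rim at roughly 105 mm. Pressing peaked at about 12 N, against the 35 N limit.

**Last look:**
- **Lid:** it lies flat at about (516.2, 105.8) mm, yaw -0.305. The pan was measured earlier at about (517.9, 105.8) mm, yaw -0.309.
- **Clips:** both red arms are back in, at the same 130.9 mm spacing as when free on the block.
- **Surroundings:** the gripper is open and clear. The rivet set and tongs look undisturbed. I did not measure any bystander at the end, and the dolly and pliers were only partly in view.

**Disagreement:** Early wrist-camera estimates of the pan position along x differed by up to 4–5 mm. A comparison with the lid held at rim height agreed with the top camera to about 1 mm, and I used that. The final 1–2 mm difference in x is within the camera calibration.

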